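# Find the loose inspection cover and push it open

## Task

Press the pads of the four inspection covers on the white detector housing to find the one cover that rocks: push its pad end down so that its far end tips up. Then, without gripping it, push the raised end up and over, past upright, until the cover leans against its stop and stays open. Do not knock, shift or pick up the sensor can, steel ring, jar or wrench, and finish clear of everything.

Things in the scene. Friction and masses are not known exactly. Their poses are not given: they have to be found in the camera images.
- housing: White metal housing fixed to the bench, 202 x 460 x 100 mm (x, y, z), turned at most 15 degrees: its -x side faces the robot. Origin on the bench under its middle in x; y spans -225 to +235 mm. Four identical aluminium covers lie flush in its top in a row along y, 84 mm apart (housing y -166, -82, +2, +86). Each pivots on a hinge line along y at housing x = -14 mm, 98 mm above the bench.
- cover_a (a joint): Angle of the cover at housing y = -166 mm, rad: 0 shut and flush, grows as the pad end sinks and the far end rises, 1.57 upright, 1.83 open at its stop. Three covers are propped from below, unseen, and give under 3 mm; one, different each time, is free. It weighs 0.12 kg; its stiff hinge (0.06 N m) keeps any angle it is left at, and its pad end sinks under 2 to 5 N.
- cover_a_pad (a point): Centre of the round black press pad (28 mm across, 1.2 mm high) on that cover, 42 mm from the hinge line on the robot's side (housing -x). The cover is 64 mm wide, 4 mm thick and reaches 60 mm to this side, over a hollow (75 mm deep under the free cover). The point moves with the cover; x runs along the cover from pad end to far end, z out of its outer face.
- cover_a_edge (a point): Middle of the far edge of that cover, 88 mm from the hinge line on the side away from the pad (housing +x). It swings up in an arc about the hinge line as the cover tips, and must end up past upright, over the pad side.
- cover_b (a joint): Angle of the cover at housing y = -82 mm, rad: 0 shut and flush, grows as the pad end sinks and the far end rises, 1.57 upright, 1.83 open at its stop. Three covers are propped from below, unseen, and give under 3 mm; one, different each time, is free. It weighs 0.12 kg; its stiff hinge (0.06 N m) keeps any angle it is left at, and its pad end sinks under 2 to 5 N.
- cover_b_pad (a point): Centre of the round black press pad (28 mm across, 1.2 mm high) on that cover, 42 mm from the hinge line on the robot's side (housing -x). The cover is 64 mm wide, 4 mm thick and reaches 60 mm to this side, over a hollow (75 mm deep under the free cover). The point moves with the cover; x runs along the cover from pad end to far end, z out of its outer face.
- cover_b_edge (a point): Middle of the far edge of that cover, 88 mm from the hinge line on the side away from the pad (housing +x). It swings up in an arc about the hinge line as the cover tips, and must end up past upright, over the pad side.
- cover_c (a joint): Angle of the cover at housing y = +2 mm, rad: 0 shut and flush, grows as the pad end sinks and the far end rises, 1.57 upright, 1.83 open at its stop. Three covers are propped from below, unseen, and give under 3 mm; one, different each time, is free. It weighs 0.12 kg; its stiff hinge (0.06 N m) keeps any angle it is left at, and its pad end sinks under 2 to 5 N.
- cover_c_pad (a point): Centre of the round black press pad (28 mm across, 1.2 mm high) on that cover, 42 mm from the hinge line on the robot's side (housing -x). The cover is 64 mm wide, 4 mm thick and reaches 60 mm to this side, over a hollow (75 mm deep under the free cover). The point moves with the cover; x runs along the cover from pad end to far end, z out of its outer face.
- cover_c_edge (a point): Middle of the far edge of that cover, 88 mm from the hinge line on the side away from the pad (housing +x). It swings up in an arc about the hinge line as the cover tips, and must end up past upright, over the pad side.
- cover_d (a joint): Angle of the cover at housing y = +86 mm, rad: 0 shut and flush, grows as the pad end sinks and the far end rises, 1.57 upright, 1.83 open at its stop. Three covers are propped from below, unseen, and give under 3 mm; one, different each time, is free. It weighs 0.12 kg; its stiff hinge (0.06 N m) keeps any angle it is left at, and its pad end sinks under 2 to 5 N.
- cover_d_pad (a point): Centre of the round black press pad (28 mm across, 1.2 mm high) on that cover, 42 mm from the hinge line on the robot's side (housing -x). The cover is 64 mm wide, 4 mm thick and reaches 60 mm to this side, over a hollow (75 mm deep under the free cover). The point moves with the cover; x runs along the cover from pad end to far end, z out of its outer face.
- cover_d_edge (a point): Middle of the far edge of that cover, 88 mm from the hinge line on the side away from the pad (housing +x). It swings up in an arc about the hinge line as the cover tips, and must end up past upright, over the pad side.
- sensor_can: Bystander: loose steel sensor can, 46 mm across, 63 mm tall, standing on the +y end of the housing's top; origin at the centre of its underside.
- flange: Bystander: loose steel ring, 84 mm across, 14 mm tall, on the bench on the robot's side of the housing; origin at the centre of its underside.
- wrench: Bystander: loose wrench lying on the bench beyond the housing; origin at the middle of its underside.
- grease_jar: Bystander: loose white jar, 52 mm across, 60 mm tall, on the bench on the robot's side of the housing; origin at the centre of its underside.

How it is judged:
On the way:
1. the free cover has been rocked: tipped by 0.3 rad or more, but not yet upright ((value of joint cover_a between 0.3 and 1.5 rad or value of joint cover_b between 0.3 and 1.5 rad or value of joint cover_c between 0.3 and 1.5 rad or value of joint cover_d between 0.3 and 1.5 rad)), for 0.1 s.
At the end, for the whole second after the job is handed in: One cover stands open past upright (its joint above 1.62 rad of 1.83) and at rest, and the sensor can, ring, jar and wrench are within 30 mm of where they began (value of joint any of cover_a, cover_b, cover_c, cover_d above 1.62 rad and velocity of joint cover_a between -0.1 and 0.1 rad/s and velocity of joint cover_b between -0.1 and 0.1 rad/s and velocity of joint cover_c between -0.1 and 0.1 rad/s and velocity of joint cover_d between -0.1 and 0.1 rad/s and distance of each of sensor_can, flange, wrench, grease_jar from where it was at the start of the episode below 0.03 m); the robot touches nothing.
It fails at once if the sensor can is pushed, knocked over, lifted or carried (30 mm or more from where it began) (distance of sensor_can from where it was at the start of the episode above 0.03 m or angle between sensor_can's own z axis and vertical above 0.6 rad).
It fails at once if the flange is pushed, knocked over, lifted or carried (30 mm or more from where it began) (distance of flange from where it was at the start of the episode above 0.03 m or angle between flange's own z axis and vertical above 0.6 rad).
It fails at once if the wrench is pushed, knocked over, lifted or carried (30 mm or more from where it began) (distance of wrench from where it was at the start of the episode above 0.03 m or angle between wrench's own z axis and vertical above 0.6 rad).
It fails at once if the grease jar is pushed, knocked over, lifted or carried (30 mm or more from where it began) (distance of grease_jar from where it was at the start of the episode above 0.03 m or angle between grease_jar's own z axis and vertical above 0.6 rad).
It also fails if it takes over 48 s, if anything falls off the work surface, if the arm or the gripper's body presses on something with over 40 N, if the wrist force passes 120 N, or if a joint passes its speed limit or range.

## Robot

A 7-joint arm with a two-finger parallel gripper is mounted at the origin on the work surface. World frame = base frame: x ahead of the robot, y to its left, z up, the work surface at z = 0. Lengths are in m, angles in rad, forces in N, time in s.
With the tool pointing down it reaches from about 0.425 to 0.825 m from the base axis. Payload 3.6 kg.
Tool frame: the origin (TCP) lies on the centre line of the jaws, within the pads' length; the fingertips stand ahead of it and the grasp point (between the pads) lies 5 mm behind it (ctrl.tips_ahead is the z of the fingertips in the tool frame, in m); z points along the fingers, y is the line along which they close (so a half turn about z gives the same grasp; the last joint's range is limited). The gripper opens to 85 mm and grips with 20 to 120 N. Pads are 22 mm wide; open, the fingers measure 114 mm over their backs; the gripper's body (76 mm by 85 mm) begins 54 mm behind the grasp point. The pads swing forward as they close: fully open they stand 13 mm farther back than shut.
Start: joints at [-1.302, 0.615, -0.013, 1.423, 0.008, 1.103, -0.04], TCP at [0.189, 0.622, 0.245] pointing down, gripper open.
Joint ranges: [-3.12, 3.12], [-0.3, 2.06], [-1.34, 1.32], [0.26, 2.42], [-1.36, 4.5], [0.01, 1.98], [-2.84, 2.84]. Speed limits (rad/s): [2.79, 2.79, 3.14, 3.14, 3.14, 3.14, 3.14].

## Interface

Orientations are given as [roll, pitch, yaw] about the fixed x, y, z axes, in that order (R = Rz(yaw) Ry(pitch) Rx(roll)).
In Python, from workcell import ctrl gives the robot as it stands. The module is installed in compiled form; this text tells all that it offers.
- The arm moves only by the shell command python3 -m jog 'ROWS' [FORCE]. ROWS is JSON, a list that holds one entry, the list of rows, each a list of 5 numbers: the closure in counts, from 0 (fully open) to 255 (shut), then the shift along the tool's x, y, z in m, then the turn about the tool's z in rad. A call has 1 to 10 rows; each row shifts and turns the commanded pose from where the row before left it, along the tool's axes as they then stand; what a row does not reach is not made up. A row lasts 1/10 s, in which the tool goes at most 50 mm and 8.59 degrees, less where a joint would pass 70% of its speed; a pose out of reach is approached as far as the arm can. A call is refused whole if a number of a shift passes 0.05 or a number of a turn 0.15, either way. A call with a gripper value outside its range is refused whole. The fingers move at their own pace and stop on an object; FORCE is the grip in N (left out, the last holds). Time passes only in rows, so rows that do not move let the fingers close. It gives the time, the measured TCP pose, the force, the opening and the grip force at its end, in the units of the state.
- ctrl.get_state(): the state, without advancing time (a new reading comes with each control period).
- ctrl.camera(name): name is "scene" or "top"; returns (picture, depth): 400x640x3 uint8, red, green, blue; 400x640 float32, m along the optical axis (not along the pixel's ray), 0 where there is no reading.
- ctrl.get_calibration(name): a dict with "fov_y" (degrees; the focal length in pixels is half the picture's height over the tangent of half this angle, whatever the lens; pixels are square), "cx", "cy" (the principal point, pixels), "view" (4x4, takes a point from world to camera coordinates). Camera axes: x right, y down, z forward; pixel columns grow to the right and rows downward; lengths in m; the calibration is good to about 2 mm. A picture is of the moment at which its call begins. get_calibration takes no time and is no camera call.
- ctrl.finish_job(): hands the job in; it is judged then, once.
The state is a dict: "time_s": time; "joint_positions": joint angles; "joint_vel": joint speeds; "tau": joint torques, N m; "eef_pos": TCP position; "orientation": TCP orientation; "contact_force": force on the tool from outside, world axes, zero at the start; "ft_torque": the same for the moment, N m; "grip_width": opening from 0.0 (shut) to 1.0 (fully open); "grip_force": force on a finger pad.
Only numpy, scipy, OpenCV 4.12 (cv2) and the standard library are available. Lean on these libraries where they do the work, as an engineer would, in place of code of your own. Each camera call takes 0.05 s, during which the arm holds its last target. There are 200 camera calls.

## Working session

There is one attempt and no reset: what is moved stays moved. The work goes in short steps, Python scripts to look and compute and a shell command to move; the robot and the scene stay as the last step left them, time stands still between calls to the robot, and variables do not carry over. Pictures are saved under pics/ and viewed, at most 10 in all, crops included, and the job is handed in when it is done.

```bash
mkdir -p pics
cat > h.py <<'E'
import numpy as np, cv2
from workcell import ctrl
def cam(n):
    p,d=ctrl.camera(n); c=ctrl.get_calibration(n); V=np.array(c['view']); f=200/np.tan(np.radians(c['fov_y'])/2)
    return p,d,V,f,c['cx'],c['cy']
def ray(C,u,v,z):
    p,d,V,f,cx,cy=C; R=V[:3,:3]; o=-R.T@V[:3,3]; r=R.T@np.array([(u-cx)/f,(v-cy)/f,1]); return o+r*(z-o[2])/r[2]
def world(C):
    p,d,V,f,cx,cy=C; v,u=np.mgrid[:400,:640]; P=np.stack([(u-cx)/f*d,(v-cy)/f*d,d],-1); return (P-V[:3,3])@V[:3,:3]
E
python3 - <<'E'
from h import *
for n in('top','scene'):
    C=cam(n); cv2.imwrite(f'pics/{n}.png',C[0][:,:,::-1]); np.savez(f'{n}.npz',*C)
    W=world(C); p=C[0]; m=((W[...,2]>.09)&(W[...,2]<.11)&(C[1]>0)).astype(np.uint8)
    q=W[m>0][:,:2].astype(np.float32); print(n,len(q),cv2.minAreaRect(q))
    k=((p.max(2)<60)&(W[...,2]>.085)&(W[...,2]<.12)&(C[1]>0)).astype(np.uint8)
    N,l,s,c=cv2.connectedComponentsWithStats(k)
    for i in range(1,N):
        if s[i,4]>20: print(s[i],c[i].round(1),ray(C,*c[i],.101).round(4))
print(ctrl.get_state(),ctrl.tips_ahead)
E
```

```text
top 28074 ((0.5366616249084473, 0.05955423414707184), (0.2024424970149994, 0.46098122000694275), 6.5654072761535645)
[414 206  13  13 139] [420.  211.8] [ 0.4993 -0.1165  0.101 ]
[366 211  14  13 139] [372.3 216.9] [ 0.49   -0.0331  0.101 ]
[319 216  13  13 134] [324.7 222. ] [0.4804 0.0505 0.101 ]
[271 221  14  13 138] [277.5 227.1] [0.4709 0.1336 0.101 ]
scene 21335 ((0.12874656915664673, 0.8347034454345703), (1.8000214099884033, 1.5400726795196533), 75.14915466308594)
[106   0  49  14 238] [126.4   4.9] [-0.6496  0.805   0.101 ]
[  5  21  39  20 279] [22.9 31.3] [-0.7526  0.4388  0.101 ]
[197  22   6  12  52] [199.8  28. ] [-0.2463  0.7302  0.101 ]
[97 36  5  8 21] [99.1 39.9] [-0.4678  0.4964  0.101 ]
[368  63  40  20 368] [389.7  72.5] [0.4546 0.685  0.101 ]
[402  68  15  17  27] [409.1  76.7] [0.5127 0.683  0.101 ]
[ 3 76  7 14 44] [ 6.5 82.5] [-0.4534  0.1584  0.101 ]
[ 50 143  64  35 895] [ 85.1 164.9] [ 0.039  -0.0253  0.101 ]
[300 176  12   7  69] [305.4 179.1] [0.4715 0.1345 0.101 ]
[283 201  13   9  88] [289.3 204.7] [0.481  0.0509 0.101 ]
[264 230  14  10 110] [270.6 234.2] [ 0.4906 -0.0328  0.101 ]
[241 263  17  12 148] [249.  268.4] [ 0.4999 -0.1162  0.101 ]
{'time_s': 0.1, 'joint_positions': array([-1.30249559,  0.61583658, -0.01262338,  1.42474332,  0.00813673,
        1.10339591, -0.04039176]), 'joint_vel': array([-0.00047267, -0.00123068, -0.00122948, -0.00309542,  0.00126113,
        0.00046502,  0.00101325]), 'tau': array([ 1.42660068e-03, -4.70385826e+01,  2.60289917e-01, -1.71569949e+01,
        1.00800741e-02,  5.88924391e-03, -4.10095664e-07]), 'eef_pos': array([0.18866089, 0.6213348 , 0.24424325]), 'orientation': array([-3.13926100e+00,  5.79617561e-05,  2.84688793e+00]), 'contact_force': array([-0.38165451, -0.32568017, -0.46659062]), 'ft_torque': array([-0.00950554,  0.00740925, -0.03731362]), 'grip_force': 0.0, 'grip_width': 0.9998826181916939} 0.014
```

View pics/top.png

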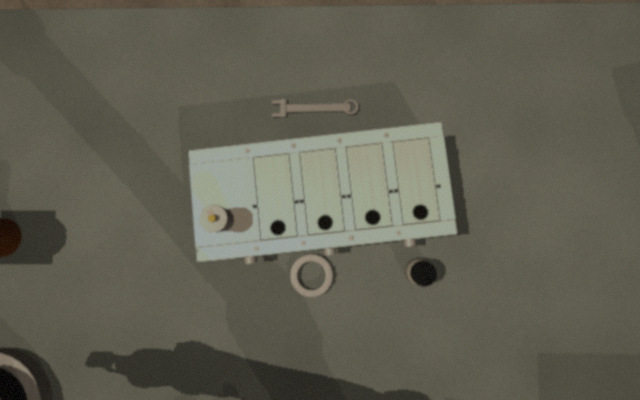

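View pics/scene.png

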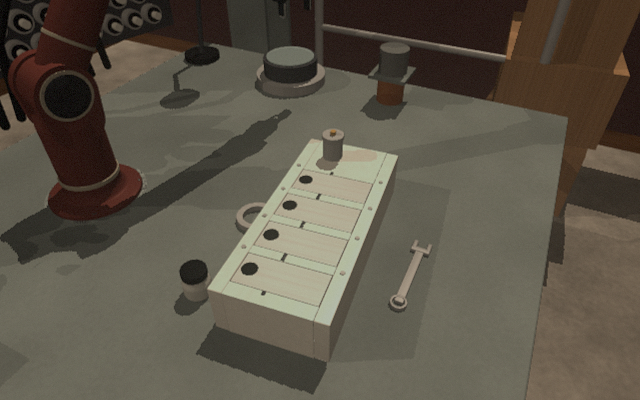

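Both views agree on the four pads: top (420,212), (372,217), (325,222), (278,227) are a to d. The housing yaw is about 6.5° and the sensor can is at top (213,217). I'll align the tool with the housing, shut the fingers and go above pad d.

```bash
python3 -m jog '[[[255,0,0,0,-0.136],[255,0,0,0,-0.136],[255,0,0,0,-0.136],[255,-0.0188,-0.043,0,0],[255,-0.0188,-0.043,0,0],[255,-0.0188,-0.043,0,0],[255,-0.0188,-0.043,0,0],[255,-0.0188,-0.043,0,0],[255,-0.0188,-0.043,0,0],[255,-0.0188,-0.043,0,0]]]' 
python3 -m jog '[[[255,-0.0188,-0.043,0,0],[255,-0.0188,-0.043,0,0],[255,-0.0188,-0.043,0,0],[255,-0.0188,-0.043,0,0],[255,-0.0188,-0.043,0,0],[255,0,0,0,0],[255,0,0,0,0],[255,0,0,0,0]]]'
```

```text
time_s: 1.1
eef_pos: [0.3541, 0.3357, 0.2451]
orientation: [-3.141, -0.0, -3.028]
contact_force: [1.3, 0.6, -0.5]
grip_width: -0.002
grip_force: 0.0
time_s: 1.9
eef_pos: [0.4704, 0.136, 0.245]
orientation: [3.141, -0.001, -3.026]
contact_force: [-0.7, 0.6, 0.1]
grip_width: 0.005
grip_force: 0.0
```

```bash
python3 -m jog '[[[255,0,-0.002,0.04,0],[255,0,0,0.04,0],[255,0,0,0.038,0],[255,0,0,0,0],[255,0,0,0.004,0],[255,0,0,0.004,0],[255,0,0,0.004,0],[255,0,0,0,0]]]' 
python3 -m jog '[[[255,0,0,0.002,0],[255,0,0,0,0]]]'; python3 -m jog '[[[255,0,0,0.002,0],[255,0,0,0,0]]]'
```

```text
time_s: 2.7
eef_pos: [0.4719, 0.133, 0.116]
orientation: [3.141, 0.001, -3.028]
contact_force: [-0.2, -0.8, 0.7]
grip_width: -0.002
grip_force: 0.0
time_s: 2.9
eef_pos: [0.4721, 0.133, 0.1146]
orientation: [3.141, 0.002, -3.028]
contact_force: [-2.2, -0.5, 6.6]
grip_width: 0.002
grip_force: 3.3
time_s: 3.1
eef_pos: [0.4721, 0.133, 0.1145]
orientation: [3.141, 0.002, -3.029]
contact_force: [-4.6, -1.6, 20.9]
grip_width: 0.002
grip_force: 10.5
```

d is propped: 21 N with no sinking. Next is c.

```bash
python3 -m jog '[[[255,0,0,-0.02,0],[255,0,-0.042,0,0],[255,0,-0.042,0,0],[255,0,0,0.014,0],[255,0,0,0.002,0],[255,0,0,0.002,0],[255,0,0,0.002,0],[255,0,0,0,0]]]'
```

```text
time_s: 3.9
eef_pos: [0.4808, 0.0483, 0.1144]
orientation: [-3.139, 0.0, -3.028]
contact_force: [-6.0, -6.0, 23.9]
grip_width: 0.0
grip_force: 11.6
```

c is propped too. Next is b.

```bash
python3 -m jog '[[[255,0,0,-0.02,0],[255,0,-0.042,0,0],[255,0,-0.042,0,0],[255,0,0,0.014,0],[255,0,0,0.002,0],[255,0,0,0.002,0],[255,0,0,0.002,0],[255,0,0,0,0]]]'
```

```text
time_s: 4.7
eef_pos: [0.4905, -0.0327, 0.1115]
orientation: [3.141, 0.0, -3.026]
contact_force: [0.1, 0.1, 1.3]
grip_width: -0.0
grip_force: 0.5
```

b gives at 1.3 N, so it is the free one. I'll press it down.

```bash
python3 -m jog '[[[255,0,0,0.004,0],[255,0,0,0.004,0],[255,0,0,0.004,0],[255,0,0,0.004,0],[255,0,0,0.004,0],[255,0,0,0,0]]]'; python3 -m jog '[[[255,0,0,0.004,0],[255,0,0,0.004,0],[255,0,0,0.004,0],[255,0,0,0.004,0],[255,0,0,0,0]]]'
```

```text
time_s: 5.3
eef_pos: [0.4896, -0.0344, 0.0904]
orientation: [3.142, -0.002, -3.029]
contact_force: [-0.2, -0.1, 0.5]
grip_width: 0.003
grip_force: 0.0
time_s: 5.8
eef_pos: [0.4899, -0.0342, 0.0745]
orientation: [3.141, -0.002, -3.028]
contact_force: [0.4, 0.1, -0.8]
grip_width: -0.001
grip_force: 0.0
```

```bash
python3 -m jog '[[[255,0,0,-0.04,0],[255,0,0,-0.045,0],[255,0,0,-0.045,0],[255,0,0,-0.03,0],[255,0,0,0,0]]]'
python3 - <<'E'
from h import *
C=cam('scene'); cv2.imwrite('pics/s2.png',C[0][:,:,::-1])
W=world(C); y=np.radians(6.5); o=np.array([.4902,-.0330]); hx=np.array([np.cos(y),np.sin(y)]); hy=np.array([-hx[1],hx[0]])
H=W[...,:2]-o; X=H@hx-.042; Y=H@hy
m=(abs(Y)<.025)&(X>.01)&(X<.09)&(W[...,2]>.11)&(W[...,2]<.2)
print(m.sum()); 
for lo in np.arange(.01,.09,.01):
    k=m&(X>lo)&(X<lo+.01)
    if k.any(): print(lo,np.median(X[k]),np.median(W[...,2][k])-.1, np.arctan2(np.median(W[...,2][k])-.1,np.median(X[k])))
E
```

```text
time_s: 6.3
eef_pos: [0.4932, -0.0342, 0.2396]
orientation: [-3.14, 0.01, -3.028]
contact_force: [0.0, -0.3, -0.2]
grip_width: -0.002
grip_force: 0.0
325
0.01 0.014918576939455919 0.018613545182396732 0.8951472918464172
0.02 0.025365440031346213 0.032246631614061855 0.9042751007478588
0.03 0.03556791874933767 0.045160532036300965 0.9036692820230586
0.04 0.04507831051051429 0.05702784953487036 0.9018987621243684
0.05 0.054424378504523696 0.06676474093079507 0.8868757076785486
```

View pics/s2.png

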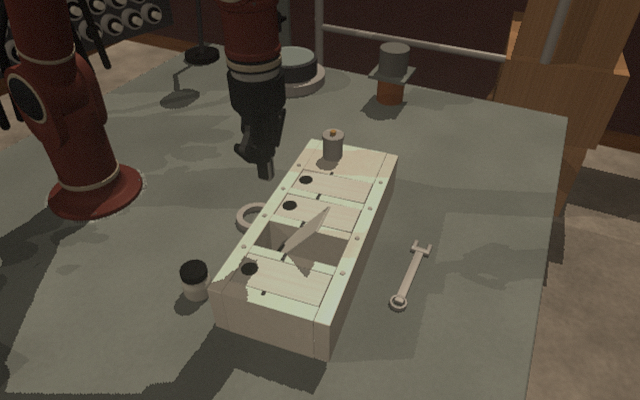

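s2 shows cover b tipped: its raised edge is at about (327,207), at an angle of about 0.89 rad, and the fingers are clear. I'll go over behind it and lower the fingers beyond the edge.

```bash
python3 -m jog '[[[255,-0.04,0,0,0],[255,-0.04,0,0,0],[255,-0.04,0,0,0],[255,-0.03,0,0,0],[255,0,0,0,0],[255,0,0,0.04,0],[255,0,0,0.04,0],[255,0,0,0,0],[255,0,0,0,0]]]'; python3 -m jog '[[[255,0.01,0,0,0],[255,0.01,0,0,0],[255,0.01,0,0,0],[255,0.01,0,0,0],[255,0.01,0,0,0],[255,0.01,0,0,0],[255,0,0,0,0]]]'
```

```text
time_s: 7.25
eef_pos: [0.6385, -0.0173, 0.1544]
orientation: [3.141, -0.003, -3.028]
contact_force: [0.9, -0.1, 0.8]
grip_width: 0.001
grip_force: 0.0
time_s: 7.95
eef_pos: [0.5784, -0.0243, 0.1557]
orientation: [-3.141, -0.001, -3.029]
contact_force: [0.5, 0.1, 0.1]
grip_width: 0.004
grip_force: 0.0
```

```bash
python3 -m jog '[[[255,0.008,0,0,0],[255,0.008,0,0,0],[255,0.008,0,0,0],[255,0.008,0,0,0],[255,0.004,0,0,0],[255,0,0,0,0]]]'; python3 -m jog '[[[255,0.003,0,0,0],[255,0.003,0,0,0],[255,0,0,0,0]]]'; python3 -m jog '[[[255,0.002,0,0,0],[255,0,0,0,0]]]'
```

```text
time_s: 8.55
eef_pos: [0.549, -0.0276, 0.1606]
orientation: [-3.14, 0.014, -3.028]
contact_force: [1.7, 1.3, 21.1]
grip_width: 0.003
grip_force: 0.0
time_s: 8.85
eef_pos: [0.5385, -0.0287, 0.1561]
orientation: [-3.141, 0.002, -3.028]
contact_force: [2.0, -0.4, 1.7]
grip_width: -0.003
grip_force: 0.7
time_s: 9.05
eef_pos: [0.5355, -0.029, 0.1548]
orientation: [3.141, -0.002, -3.028]
contact_force: [1.4, -0.2, 0.9]
grip_width: -0.002
grip_force: 0.5
```

```bash
python3 -m jog '[[[255,0.003,0,0,0],[255,0,0,0,0]]]';python3 -m jog '[[[255,0.003,0,0,0],[255,0,0,0,0]]]'
python3 - <<'E'
from h import *
C=cam('scene'); cv2.imwrite('pics/s3.png',cv2.resize(C[0][120:320,160:460,::-1],None,fx=2.5,fy=2.5))
E
```

```text
time_s: 9.25
eef_pos: [0.5329, -0.0293, 0.1548]
orientation: [3.142, -0.001, -3.028]
contact_force: [0.9, 0.1, -0.7]
grip_width: 0.003
grip_force: 0.7
time_s: 9.45
eef_pos: [0.5325, -0.0293, 0.1556]
orientation: [-3.141, 0.006, -3.028]
contact_force: [5.7, -0.2, -2.5]
grip_width: -0.0
grip_force: 2.3
```

View pics/s3.png

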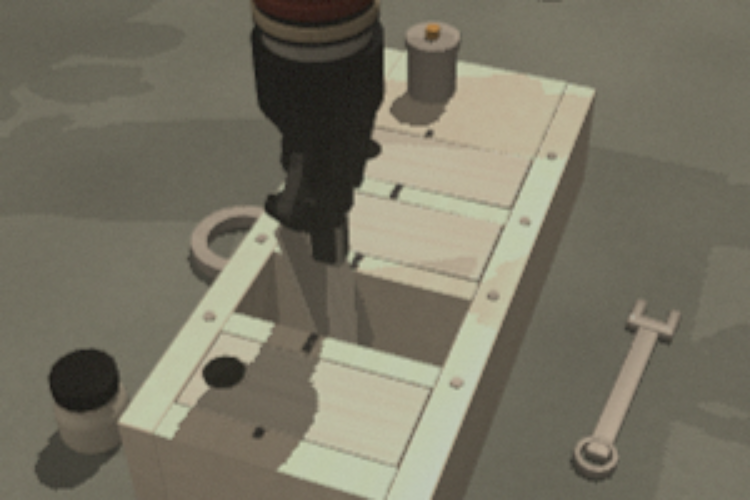

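The cover is past upright behind the fingers (crop (310,280)), and the force rises at the stop. I'll back away, go up and check.

```bash
python3 -m jog '[[[255,-0.01,0,0,0],[255,-0.02,0,0,0],[255,-0.03,0,0,0],[255,-0.03,0,0,0],[255,0,0,-0.04,0],[255,0,0,-0.04,0],[255,0,0,-0.04,0],[255,0,0,0,0],[255,0,0,0,0]]]'
python3 - <<'E'
from h import *
C=cam('scene'); cv2.imwrite('pics/s4.png',C[0][:,:,::-1])
y=np.radians(6.5); o=np.array([.4902,-.0330]); hx=np.array([np.cos(y),np.sin(y)]); hy=np.array([-hx[1],hx[0]])
for C in(C,cam('top')):
    W=world(C); H=W[...,:2]-o; X=H@hx-.042; Y=H@hy; z=W[...,2]
    for lo in np.arange(.11,.2,.015):
        k=(abs(Y)<.025)&(abs(X)<.06)&(z>lo)&(z<lo+.015)
        if k.any(): print(lo,k.sum(),np.median(X[k]).round(4),np.median(z[k]).round(4))
E
```

```text
time_s: 10.4
eef_pos: [0.6192, -0.0195, 0.2756]
orientation: [-3.141, -0.001, -3.028]
contact_force: [0.2, 0.2, 0.4]
grip_width: -0.003
grip_force: 0.0
0.11 123 -0.0026 0.1173
0.125 133 -0.0067 0.132
0.14 136 -0.0107 0.1477
0.155 142 -0.0147 0.1627
0.16999999999999998 161 -0.019 0.1786
0.11 43 -0.0026 0.1182
0.125 47 -0.0069 0.1331
0.14 47 -0.0106 0.1484
0.155 54 -0.0147 0.1635
0.16999999999999998 127 -0.0208 0.1824
0.185 1 -0.0226 0.1857
```

View pics/s4.png

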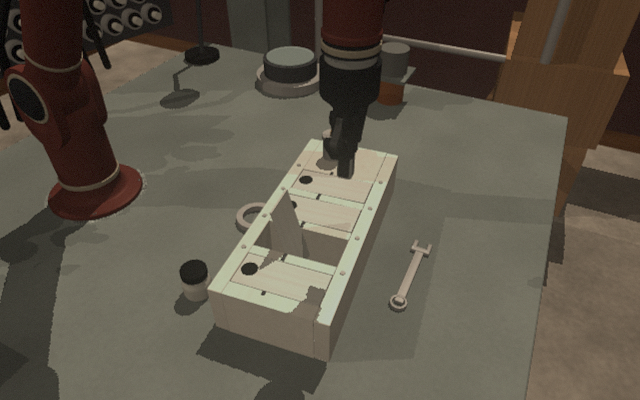

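The cover at (285,225) leans 0.26 rad past upright, so about 1.83 rad. The bystanders haven't moved and the arm is clear.

```bash
python3 -c "
from workcell import ctrl
print(ctrl.finish_job())"
```

```text
the job is handed in; nothing more can be done
None
```

Cover b was the free one; it was rocked, pushed past upright and now leans at its stop (about 1.83 rad measured), with the bystanders unmoved in the last picture, the arm clear, and the job handed in at about 10.5 s (no verdict was returned).

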